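Turn the bar for its second bend and hold the bender's index plunger out

ROBOT

A 6-joint arm with a two-finger parallel gripper is mounted at the origin on the work surface. World frame = base frame: x ahead of the robot, y to its left, z up, the work surface at z = 0. Lengths are in m, angles in rad, forces in N, time in s.
With the tool pointing down it reaches from about 0.25 to 0.775 m from the base axis. Payload 4 kg.
Tool frame: the origin (TCP) lies midway between the tips of the shut fingers; the grasp point (between the pads) lies 19 mm behind it; z points along the fingers, x is the direction in which the jaws open and shut, and the axes are right-handed (so a half turn about z gives the same grasp; the last joint's range is limited). The gripper opens to 94 mm and grips with 3 to 60 N. Pads are 16 mm wide; open, the fingers measure 119 mm over their backs; the gripper's body (75 mm by 177 mm) begins 78 mm behind the grasp point.
Start: joints at [1.214, 0.087, 1.371, -0, 1.684, -0.103], TCP at [0.138, 0.532, 0.206] pointing down, gripper open.
Joint ranges: [-3.1, 3.1], [-0.76, 2.03], [0.27, 2.55], [-1.08, 4.22], [0.17, 2.65], [-2.57, 2.57]. Speed limits (rad/s): [2.79, 2.79, 3.14, 3.14, 3.14, 3.14].

INTERFACE

Orientations are given as [roll, pitch, yaw] about the fixed x, y, z axes, in that order (R = Rz(yaw) Ry(pitch) Rx(roll)).
In Python, from bench import robot, eyes, close_job gives the robot as it stands.
- The arm moves only by the shell command python3 -m jog 'ROWS'. ROWS is JSON, a list of rows, each a list of 3 entries, a list of its own where there are three numbers: the turn, a rotation vector about the tool's x, y, z in degrees, then the shift along the tool's x, y, z in mm, then the closure, from -1 (fully open) to 1 (shut). In form: [[[wx, wy, wz], [x, y, z], claw], ...]. A call has 1 to 5 rows; each row is the pose to reach, as a shift and turn from the pose commanded when the call began, along the tool's axes at that moment; what a row does not reach only later rows make up. A row lasts 1/10 s, in which the tool goes at most 50 mm and 8.59 degrees, less where a joint would pass 70% of its speed; a pose out of reach is approached as far as the arm can. A call with a gripper value outside its range is refused whole. The fingers move at their own pace and stop on an object; the grip force is fixed at half the most. Time passes only in rows, so rows that repeat a pose let the fingers close. It gives the time, the measured TCP pose, the force and the opening at its end, in the units of the state.
- robot.get_obs(): the state, without advancing time (a new reading comes with each control period).
- eyes.snapshot(name): name is "side" or "top"; returns (picture, depth): 384x512x3 uint8, red, green, blue; 384x512 float32, m along the optical axis (not along the pixel's ray), 0 where there is no reading.
- eyes.camera_params(name): a dict with "mtx" (3x3 intrinsics, pixels), "k1" (the pictures are not rectified: a ray, as slopes to the right and down, at radius r is drawn at 1 + k1 r^2 times it, then the intrinsics apply), "world_to_cam" (4x4, takes a point from world to camera coordinates). Camera axes: x right, y up, looking along -z (the intrinsics and any distortion apply to the point x, -y, -z); pixel columns grow to the right and rows downward; lengths in m; the calibration is good to about 2 mm. A picture is of the moment at which its call begins. camera_params takes no time and is no camera call.
- close_job(): hands the job in, once; it reports no verdict.
The state is a dict: "time": time; "joint_positions": joint angles; "qvel": joint speeds; "joint_torque": joint torques, N m; "tool_pos": TCP position; "ee_rot": TCP orientation; "wrist_force": force on the tool from outside, world axes, zero at the start; "wrist_torque": the same for the moment, N m; "width": finger opening in m.
Only numpy, scipy, OpenCV 4.12 (cv2) and the standard library are available. Lean on these libraries where they do the work, as an engineer would, in place of code of your own. Each camera call takes 0.05 s, during which the arm holds its last target. There are 200 camera calls.

TASK

The steel flat bar standing beside the bender has had its first end bent: turn it round and stand it on edge in the bender's lane for its second bend, down on the bed, straight end forward between the former and the roller and the back of the bent leg against the back gauge, and let go of it. Then pull the knob of the index plunger fully back, so that the pin is clear of the index disc, and finish while still gripping it and holding it there, ready for a workmate to pump the bend. The bar must stay seated, the index disc must not turn, and everything else on the table stays where it is.

Things in the scene. Friction and masses are not known exactly. Their poses are not given: they have to be found in the camera images.
- bender: green hydraulic flat-bar bender fixed to the table (base plate 20 thick, x -103..157, y -205..105 in its frame). Origin on the former's axis at table level; z up, x away from the robot, y to its left, turned up to 17 degrees. Ram cylinder along y at x 92..148, y -198..-50, top z 75; disc lug x 105..135, y -12..12, top z 68; hand pump from x 175, its lever at x 225, top z 140
- former_top (a point): top of the former: steel post, radius 20, on the disc's centre; bender x 0, y 0, from z 46 to this point at z 84 (a nut above reaches z 96). The tops of former, roller and reaction pin taper 6 inwards over the last 8
- roller_top (a point): top of the bending roller: steel post, radius 12, on the index disc at bender x 43, y 36, from z 46 to z 84
- pin_top (a point): top of the reaction pin: steel post, radius 12, on the bed at bender x 43, y -92, from z 46 to z 84
- lane (a point): middle of the bar's lane on the standing surface: bender x 25.5, y -50, z 46. The lane runs along y, 11 wide, between the former (x 20) and the roller and reaction pin (x 31). The bar stands on the dark index disc (radius 72, top z 46) and, behind it, on the fixed green bed (x -10..85, y -165..-76, top z 46)
- bar: workpiece: bare steel flat bar, 8 thick, 30 high on edge, about 0.4 kg, a yellow line where the next bend goes. Origin under the long leg, mid thickness, near the centre of mass: a good place to grip. x runs along the long leg to the straight end at +107, z up. The other end is bent square to -y: bent leg x -78..-70, reaching to y -56. In the bender its x points along the bender's y, the bent leg to the bender's +x
- bar_heel (a point): point on the outer (back) face of the bar's bent leg, the face that goes against the back gauge: at x -78, y -38, z 15 in the bar's frame
- bar_end (a point): centre of the bar's straight end face, x 107, z 15 in the bar's frame
- gauge_face (a point): centre of the working face (30 wide, 30 high, z 46..76) of the back gauge, a small bent steel bracket on the bed; it looks to the bender's +y; at bender x 62, z 61, y between -128 and -140. Clamped: a push under 25 N does not shift it. Axes as the bender
- index_disc (a joint): turning of the index disc about the former's axis, rad; 0 at the start, where the plunger indexes it. It is stiff: the ram behind its lug keeps it there against light touches whether the plunger is in or out
- plunger (a joint): travel of the spring plunger, m: 0 = pin home, 10 mm deep in the disc's rim; 0.010 = just out of the hole; 0.016 = fully back at its stop. It moves along the bender's -x, spring 6 N at home and 14 N fully back; it springs home when let go
- pull_knob: the plunger's pull knob: black cylinder 24 diameter, 22 long, axis level along the bender's x, with a red rim 30 diameter, 5 thick on its outer (-x) end. Origin in the centre of the black part, 34 above the table, at bender x -129, y 0 with the pin home; free all round, 15 from the base plate's edge; the housing ends at x -114. Axes as the bender
- sample_bracket: bystander: a finished, dark red primed Z bracket standing on edge, bent at BOTH ends, 185 x 112 x 30 high; origin on the underside, near the middle of its web
- blank: bystander: a straight dark flat bar lying flat, 240 x 30 x 8, long side along its x; origin under its centre
- spare_former: bystander: a loose steel ring, 54 diameter, 38 high, 20 bore; origin under its centre
- wrench: bystander: a steel spanner lying flat along its x, 200 long; origin under it, near its middle
- spray_can: bystander: a red spray can standing, 66 diameter, 190 high; origin under its centre
- tape_measure: bystander: a yellow and black pocket tape measure standing, 70 x 35 x 60; origin under its centre
- nut_tray: bystander: a small open blue tray of nuts, 120 x 100 x 35; origin under its centre
Not all that is in view belongs to the job. Several things look just like the bar: the one meant starts farthest from the robot's base.

How it is judged:
On the way, in this order (a step that is already met when the one before it is completed fails the run):
1. the bar sits turned in the bender, bent leg against the back gauge, let go, plunger still home (y of bar_heel in the frame of gauge_face between -0.003 and 0.003 m and x of bar in the frame of bender between 0.02 and 0.031 m and z of bar in the frame of bender between 0.043 and 0.049 m and angle between the x axis of bar and the y axis of bender, either way round below 0.07 rad and y of bar_end in the frame of bender above 0.035 m and angle between bar's own z axis and vertical below 0.06 rad and contact force between the fingers and bar below 0.5 N and linear speed of bar below 0.02 m/s and value of joint plunger below 0.003 m), for 0.2 s.
2. the plunger is pulled fully back by the knob (value of joint plunger above 0.013 m and contact force between the fingers and pull_knob above 3 N), for 0.2 s.
At the end, for the whole second after the job is handed in: Plunger held 13 mm or more back, at least 3 N between fingers and knob; bar untouched, upright in its lane on the bed (3 mm, 4 degrees), straight end forward, back of its bent leg within 3 mm of the back gauge; index disc within 0.06 rad of zero (all of step 2 and y of bar_heel in the frame of gauge_face between -0.003 and 0.003 m and x of bar in the frame of bender between 0.02 and 0.031 m and z of bar in the frame of bender between 0.043 and 0.049 m and angle between the x axis of bar and the y axis of bender, either way round below 0.07 rad and y of bar_end in the frame of bender above 0.035 m and angle between bar's own z axis and vertical below 0.06 rad and contact force between the fingers and bar below 0.5 N and linear speed of bar below 0.02 m/s and value of joint index_disc between -0.06 and 0.06 rad); the arm keeps its last pose, push and grip.
It fails at once if the index disc was turned (value of joint index_disc above 0.06 rad or value of joint index_disc below -0.06 rad).
It fails at once if a bystander was disturbed (distance of any of sample_bracket, blank, spare_former, wrench, spray_can, tape_measure, nut_tray from where it was at the start of the episode above 0.03 m).
It also fails if it takes over 64 s, if anything falls off the work surface, if the arm or the gripper's body presses on something with over 40 N, if the wrist force passes 120 N, or if a joint passes its speed limit or range.

## Working session

There is one attempt and no reset: what is moved stays moved. The work goes in short steps, Python scripts to look and compute and a shell command to move; the robot and the scene stay as the last step left them, time stands still between calls to the robot, and variables do not carry over. Pictures are saved under pics/ and viewed, about 8 in all and at most 12, crops included, and the job is handed in when it is done.

```bash
mkdir -p pics; ls
python3 - <<'E'
from bench import robot,eyes
import numpy as np,cv2
for n in("side","top"):
    p,d=eyes.snapshot(n); np.savez(f"{n}0.npz",p=p,d=d); cv2.imwrite(f"pics/{n}0.png",cv2.resize(p[:,:,::-1],(800,600),interpolation=cv2.INTER_CUBIC))
    c=eyes.camera_params(n); print(n,c["mtx"].tolist(),c["k1"],np.round(c["world_to_cam"],4).tolist())
print(robot.get_obs())
E
```

```text
pics
side [[436.1710679310695, 0.0, 250.51321072733379], [0.0, 436.1710679310695, 195.4456846968263], [0.0, 0.0, 1.0]] 0.010947177345237832 [[-0.9984, -0.0542, -0.0175, 0.493], [0.0182, -0.5939, 0.8043, -0.0657], [-0.054, 0.8027, 0.5939, -1.7428], [0.0, 0.0, 0.0, 1.0]]
top [[452.7657602623219, 0.0, 261.83500358890456], [0.0, 452.7657602623219, 192.42433936677548], [0.0, 0.0, 1.0]] 0.025298314588273262 [[0.0533, -0.9986, -0.002, -0.0225], [0.9779, 0.0518, 0.2024, -0.4728], [-0.202, -0.0127, 0.9793, -1.4292], [0.0, 0.0, 0.0, 1.0]]
{'time': 0.1, 'joint_positions': array([ 1.21388956e+00,  8.78629515e-02,  1.37205194e+00,  1.93308861e-05,
        1.68357911e+00, -1.03073903e-01]), 'qvel': array([ 0.00035859, -0.00192199, -0.00332849,  0.00082106,  0.00067523,
        0.00065588]), 'joint_torque': array([ 1.99863491e-03, -3.41251087e+01, -3.03302693e+01,  7.19148223e-02,
        3.04089056e-02, -1.09367431e-04]), 'tool_pos': array([0.13793263, 0.53193772, 0.20445709]), 'ee_rot': array([-3.14137791e+00,  1.88927514e-03,  1.31696582e+00]), 'wrist_force': array([ 0.01029953, -0.15869462,  1.21043253]), 'wrist_torque': array([ 0.01788991, -0.00466296, -0.05099336]), 'width': 0.09427203012383109}
```

View pics/top0.png

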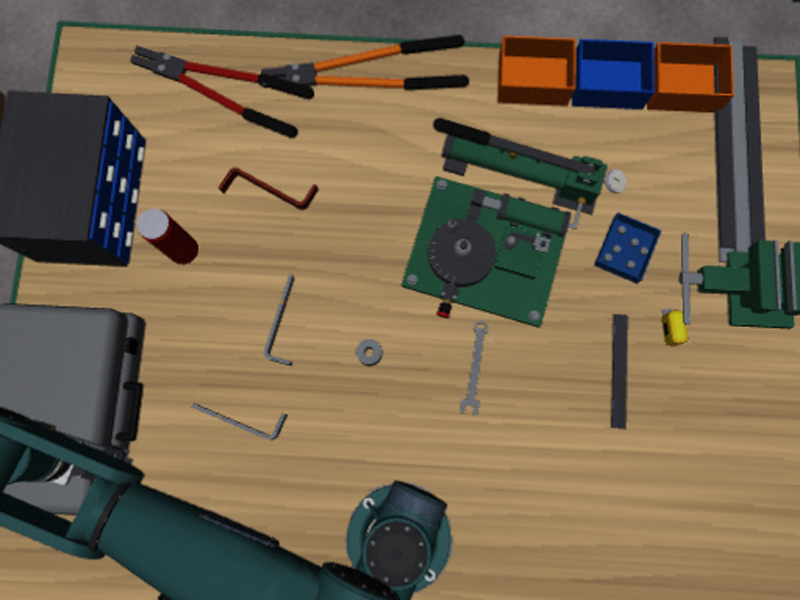

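View pics/side0.png

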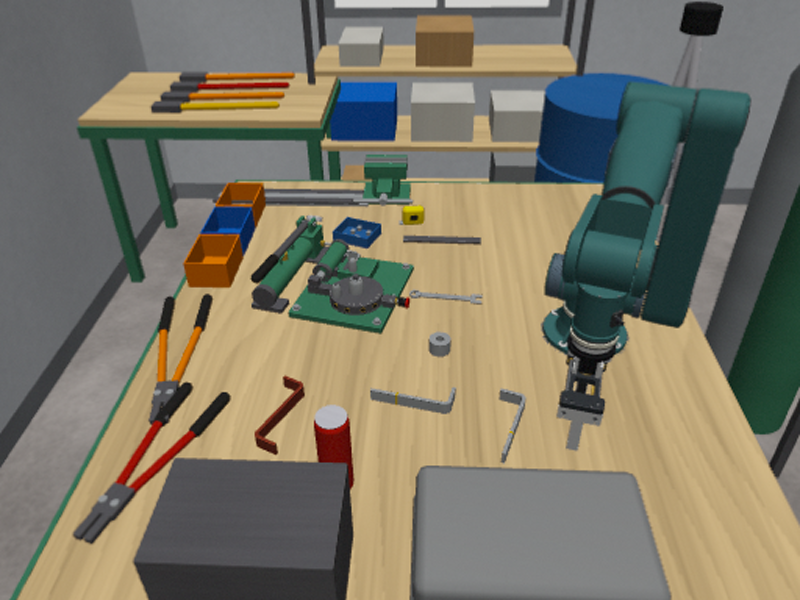

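The target is the bar at about (280,320) in the top view, the farther of the two grey L bars. Its long leg runs from (291,276) to (268,355) and its bent leg goes to (291,363). The bender's former is at (463,247), its roller and pin are at the upper right, and the red knob is at (444,310). The bender is yawed about −15°.

```bash
cat > h.py <<'E'
import numpy as np,cv2
from bench import robot,eyes
def ray(n,uv):
    c=eyes.camera_params(n);K=c["mtx"];T=np.array(c["world_to_cam"])
    d=(np.atleast_2d(uv).astype(float)-[K[0,2],K[1,2]])/K[0,0]; s=d.copy()
    for _ in range(10): s=d/(1+c["k1"]*(s**2).sum(1,keepdims=True))
    v=np.c_[s[:,0],-s[:,1],-np.ones(len(s))]
    return -T[:3,:3].T@T[:3,3], v@T[:3,:3]
def plane(n,uv,z):
    o,v=ray(n,uv); return o+v*((z-o[2])/v[:,2])[:,None]
def deproj(n,uv,d):
    o,v=ray(n,uv); return o+v*np.asarray(d)[:,None]
def project(n,P):
    c=eyes.camera_params(n);K=c["mtx"];T=np.array(c["world_to_cam"])
    q=np.atleast_2d(P)@T[:3,:3].T+T[:3,3]; s=np.c_[q[:,0],-q[:,1]]/-q[:,2:]
    s=s*(1+c["k1"]*(s**2).sum(1,keepdims=True)); return s*K[0,0]+[K[0,2],K[1,2]]
def crop(n,p,x0,y0,w,h,k,f):
    cv2.imwrite(f,cv2.resize(p[y0:y0+h,x0:x0+w,::-1],None,fx=k,fy=k,interpolation=cv2.INTER_CUBIC))
E
python3 - <<'E'
from h import *
t=np.load("top0.npz");p,d=t["p"],t["d"]
s=np.load("side0.npz")
a=cv2.resize(p[100:215,250:385,::-1],None,fx=5.2,fy=5.2,interpolation=cv2.INTER_CUBIC)
cv2.imwrite("pics/c1.png",a)
b=cv2.resize(s["p"][150:270,180:340,::-1],None,fx=4.9,fy=4.9,interpolation=cv2.INTER_CUBIC); cv2.imwrite("pics/c2.png",b)
# points from depth, over whole pic
v,u=np.mgrid[0:384,0:512]; uv=np.c_[u.ravel(),v.ravel()]
W=deproj("top",uv,d.ravel()).reshape(384,512,3)
print("table z",np.median(W[200:210,220:226,2]))
# bar
roi=np.zeros(d.shape,bool); roi[170:240,160:195]=1
m=roi&(W[...,2]>.022)&(W[...,2]<.04)
P=W[m]; print("bar n",m.sum(),P[:,2].mean()); 
hs=cv2.cvtColor(p,cv2.COLOR_RGB2HSV); m2=roi&(hs[...,1]<60); print(m2.sum())
np.save("W.npy",W)
for mm in (m,m2):
    q=plane("top",np.c_[u[mm],v[mm]],.030)[:,:2]
    r=cv2.minAreaRect((q*1000).astype(np.float32)); print(r,cv2.boxPoints(r).round(1).tolist())
# red rim
mr=(hs[...,1]>120)&((hs[...,0]<8)|(hs[...,0]>172))&(hs[...,2]>60);mr[:185]=0;mr[:,:270]=0;mr[215:]=0;mr[:,300:]=0
print("rim",W[mr].mean(0),mr.sum(),W[mr].min(0),W[mr].max(0))
# bender green base
g=(hs[...,0]>50)&(hs[...,0]<90)&(hs[...,1]>90)&(W[...,2]<.03)&(W[...,2]>.012); g[:100]=0;g[:,:250]=0;g[230:]=0;g[:,370:]=0
q=plane("top",np.c_[u[g],v[g]],.020)[:,:2]
r=cv2.minAreaRect((q*1000).astype(np.float32));print("base",r,cv2.boxPoints(r).round(1).tolist())
E
```

```text
table z -0.0016798670292441642
bar n 190 0.028696411134246168
264
((423.3931579589844, 276.08935546875), (190.17127990722656, 53.26401901245117), 2.9589617252349854) [[327.1000061035156, 297.79998779296875], [329.79998779296875, 244.60000610351562], [519.7000122070312, 254.39999389648438], [517.0, 307.6000061035156]]
((422.9851379394531, 275.718994140625), (190.30908203125, 55.99189376831055), 3.9526207447052) [[326.1000061035156, 297.1000061035156], [330.0, 241.1999969482422], [519.7999877929688, 254.3000030517578], [516.0, 310.20001220703125]]
rim [ 0.44952216 -0.06869481  0.04267694] 19 [ 0.44540341 -0.08124016  0.02837759] [ 0.45590126 -0.0577705   0.05054689]
base ((621.3895263671875, -162.14205932617188), (304.7549743652344, 299.63385009765625), 76.07559967041016) [[439.29998779296875, -274.0], [730.0999755859375, -346.1000061035156], [803.5, -50.29999923706055], [512.5999755859375, 21.799999237060547]]
```

View pics/c1.png

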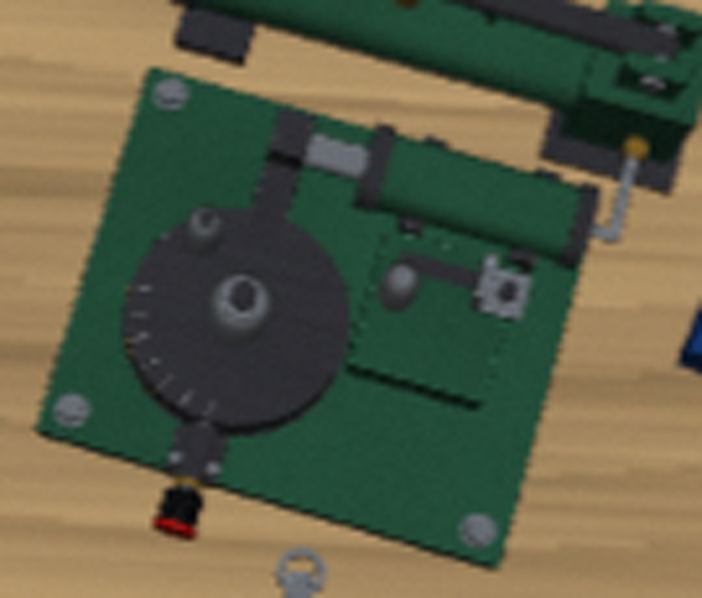

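View pics/c2.png

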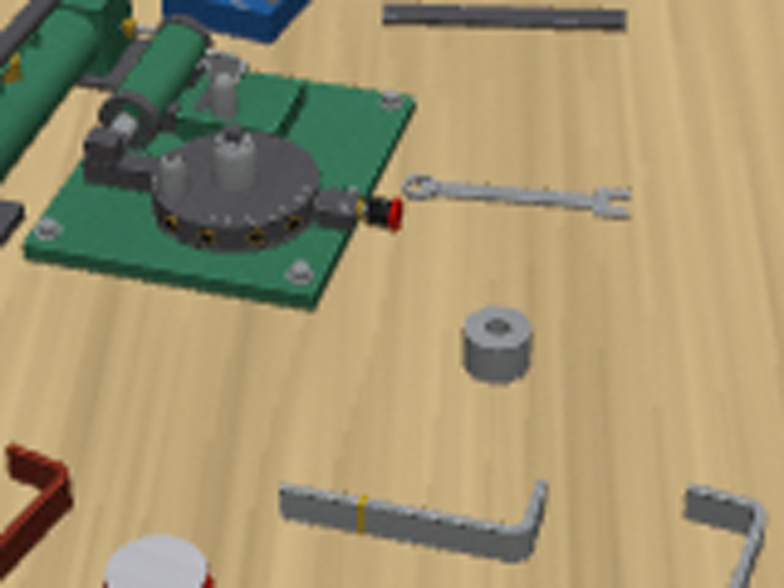

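In the top crop the base plate corners are at (148,70), (38,433) and (497,567), with former (240,300), roller (205,220), pin (402,277), gauge bracket (503,288) and knob rim (177,528). In the side crop the bar runs from (285,490) to (530,540), with its yellow line at (362,512).

Run:
```python
from h import *
from scipy.optimize import least_squares
A=[ # bender pt(mm), top crop px
((157,105,20),(148,70)),((-103,105,20),(38,433)),((-103,-205,20),(497,563)),
((0,0,96),(243,292)),((43,36,84),(206,216)),((43,-92,84),(403,274)),((-142,0,34+14),(180,522))]
B=[((157,105,20),(25,243)),((-103,105,20),(314,293)),((-103,-205,20),(413,98)),((0,0,96),(235,133)),((43,36,84),(173,158))]
PT=np.array([a[0] for a in A])/1e3; UT=np.array([a[1] for a in A])/5.2+[250,100]-.4
PS=np.array([a[0] for a in B])/1e3; US=np.array([a[1] for a in B])/4.9+[180,150]-.4
def w(P,q): c,s=np.cos(q[2]),np.sin(q[2]); return np.c_[q[0]+c*P[:,0]-s*P[:,1],q[1]+s*P[:,0]+c*P[:,1],P[:,2]]
ft=lambda q:(project("top",w(PT,q))-UT).ravel()
fs=lambda q:(project("side",w(PS,q))-US).ravel()
for f in(ft,fs,lambda q:np.r_[ft(q),fs(q)]):
    r=least_squares(f,[.6,-.1,-.26],loss="soft_l1"); print(r.x.round(4),np.degrees(r.x[2]).round(2)); print(r.fun.reshape(-1,2).round(1).tolist())
np.save("bender.npy",r.x)
# gauge points from depth, in bender frame
W=np.load("W.npy"); q=r.x; c,s=np.cos(q[2]),np.sin(q[2]); D=W-[q[0],q[1],0]
X=c*D[...,0]+s*D[...,1]; Y=-s*D[...,0]+c*D[...,1]; Z=W[...,2]
m=(Z>.062)&(Z<.09)&(X>.03)&(X<.09)&(Y<-.115)&(Y>-.16)
for a,b,z in (np.c_[X[m],Y[m],Z[m]]*1e3).round(0): print((a,b,z),end=" ")
print()
# bar
v,u=np.mgrid[0:384,0:512]
m=(W[...,2]>.02)&(W[...,2]<.04); m[:170]=0;m[240:]=0;m[:,:160]=0;m[:,195:]=0
P=plane("top",np.c_[u[m],v[m]],.030)[:,:2]*1e3; k=np.ones(len(P),bool)
for t in(30,12,8,6,6):
    vx,vy,x0,y0=cv2.fitLine(P[k].astype(np.float32),cv2.DIST_HUBER,0,.01,.01).ravel()
    if vx<0: vx,vy=-vx,-vy
    dn=-(P[:,0]-x0)*vy+(P[:,1]-y0)*vx; al=(P[:,0]-x0)*vx+(P[:,1]-y0)*vy; k=abs(dn)<t
print("bar yaw",np.degrees(np.arctan2(vy,vx)),"end",al.max(),al.min(),"width",dn[k].min(),dn[k].max(),"bent reach",dn.min())
for e in (al.max()-107,al.min()+78): print("origin",x0+e*vx,y0+e*vy)
```

```text
[ 0.5889 -0.1029 -0.2315] -13.26
[[-0.3, -1.3], [-0.5, -0.6], [1.3, 0.1], [0.2, 0.1], [-0.1, 0.6], [0.1, 0.0], [-0.4, 0.4]]
[ 0.5927 -0.0966 -0.2365] -13.55
[[-0.8, 0.4], [0.5, 0.6], [0.7, -0.7], [-0.2, -0.7], [-0.2, -0.1]]
[ 0.5903 -0.102  -0.2342] -13.42
[[-0.4, -1.7], [-0.8, -1.1], [0.9, -0.2], [-0.0, -0.3], [-0.3, 0.2], [-0.1, -0.3], [-0.7, -0.0], [0.1, -0.3], [1.2, -0.3], [1.2, -1.3], [0.5, -1.4], [0.6, -0.8]]
(np.float64(71.0), np.float64(-140.0), np.float64(74.0)) (np.float64(71.0), np.float64(-143.0), np.float64(76.0)) (np.float64(67.0), np.float64(-141.0), np.float64(76.0)) (np.float64(69.0), np.float64(-144.0), np.float64(73.0)) (np.float64(67.0), np.float64(-140.0), np.float64(63.0)) (np.float64(63.0), np.float64(-141.0), np.float64(78.0)) (np.float64(63.0), np.float64(-144.0), np.float64(79.0)) (np.float64(59.0), np.float64(-139.0), np.float64(76.0)) (np.float64(61.0), np.float64(-143.0), np.float64(73.0)) (np.float64(56.0), np.float64(-140.0), np.float64(76.0)) (np.float64(57.0), np.float64(-143.0), np.float64(77.0)) (np.float64(53.0), np.float64(-141.0), np.float64(74.0)) (np.float64(53.0), np.float64(-144.0), np.float64(77.0)) (np.float64(53.0), np.float64(-140.0), np.float64(64.0)) (np.float64(50.0), np.float64(-142.0), np.float64(76.0)) (np.float64(52.0), np.float64(-145.0), np.float64(72.0)) (np.float64(45.0), np.float64(-140.0), np.float64(76.0)) (np.float64(47.0), np.float64(-143.0), np.float64(74.0)) (np.float64(42.0), np.float64(-140.0), np.float64(75.0)) (np.float64(44.0), np.float64(-144.0), np.float64(74.0)) (np.float64(42.0), np.float64(-142.0), np.float64(65.0)) 
bar yaw -12.689135 end 89.79751283069074 -93.23788723606707 width -5.612607587928582 5.108699891895803 bent reach -54.98422012638937
origin 415.4371144636409 282.5646077498055
origin 417.3537314441426 282.1330613591482
```

Bender pose is about (0.590, −0.102) m at −13.4°, the gauge face is at y ≈ −139, and the bar is at (0.416, 0.282) with yaw −12.7°. Because of the wrist range, I'll grip with tool yaw −102.7° so that placing needs −13.4°.

```bash
python3 -m jog '[[[0,0,0],[-17,33,0],-1],[[0,0,0],[-34,66,0],-1],[[0,0,0],[-51,99,0],-1],[[0,0,0],[-68,132,0],-1],[[0,0,0],[-86,166,0],-1]]' >/dev/null
python3 -m jog '[[[0,0,0],[-17,33,0],-1],[[0,0,0],[-34,66,0],-1],[[0,0,0],[-51,99,0],-1],[[0,0,0],[-68,132,0],-1],[[0,0,0],[-86,166,0],-1]]'
python3 -m jog '[[[0,0,8],[0,0,0],-1],[[0,0,16],[0,0,0],-1],[[0,0,24],[0,0,0],-1],[[0,0,32],[0,0,0],-1],[[0,0,40],[0,0,0],-1]]' >/dev/null
python3 -m jog '[[[0,0,8],[0,0,0],-1],[[0,0,16],[0,0,0],-1],[[0,0,24],[0,0,0],-1],[[0,0,32],[0,0,0],-1],[[0,0,40],[0,0,0],-1]]'>/dev/null
python3 -m jog '[[[0,0,8],[0,0,0],-1],[[0,0,16],[0,0,0],-1],[[0,0,24],[0,0,0],-1],[[0,0,32],[0,0,0],-1],[[0,0,40],[0,0,0],-1]]'>/dev/null
python3 -m jog '[[[0,0,8],[0,0,0],-1],[[0,0,16],[0,0,0],-1],[[0,0,24],[0,0,0],-1],[[0,0,32],[0,0,0],-1],[[0,0,40],[0,0,0],-1]]'
python3 -m jog '[[[0,0,8],[0,0,0],-1],[[0,0,16],[0,0,0],-1],[[0,0,18],[0,0,0],-1],[[0,0,18],[0,0,0],-1]]'
python3 -c "
from bench import robot;o=robot.get_obs();print(o['joint_positions'].round(3),o['ee_rot'])"
```

```text
time: 1.1
tool_pos: [0.4169, 0.2813, 0.205]
ee_rot: [-3.141, 0.0, 1.317]
wrist_force: [0.2, -0.4, 0.2]
width: 0.0938
time: 3.1
tool_pos: [0.416, 0.2824, 0.2048]
ee_rot: [3.14, -0.0, -1.481]
wrist_force: [0.3, 0.5, -0.5]
width: 0.0941
time: 3.5
tool_pos: [0.416, 0.2824, 0.2049]
ee_rot: [3.141, -0.001, -1.79]
wrist_force: [0.7, 0.0, -1.2]
width: 0.0939
[ 0.484 -0.017  1.48   0.     1.68   2.273] [ 3.14067591e+00 -6.86626043e-04 -1.78953927e+00]
```

```bash
python3 -m jog '[[[0,0,0],[0,0,45],-1],[[0,0,0],[0,0,90],-1],[[0,0,0],[0,0,135],-1],[[0,0,0],[0,0,170],-1],[[0,0,0],[0,0,185],-1]]'
python3 -m jog '[[[0,0,0],[0,0,8],-1],[[0,0,0],[0,0,15],-1],[[0,0,0],[0,0,15],-1]]'
python3 -m jog '[[[0,0,0],[0,0,0],0.5],[[0,0,0],[0,0,0],0.7],[[0,0,0],[0,0,0],1],[[0,0,0],[0,0,0],1],[[0,0,0],[0,0,0],1]]'
python3 -m jog '[[[0,0,0],[0,0,0],1],[[0,0,0],[0,0,0],1],[[0,0,0],[0,0,0],1]]'
```

```text
time: 4.0
tool_pos: [0.4131, 0.2809, 0.0157]
ee_rot: [3.135, -0.005, -1.789]
wrist_force: [-0.5, -0.1, -0.3]
width: 0.0941
time: 4.3
tool_pos: [0.4163, 0.2826, 0.0054]
ee_rot: [3.141, -0.0, -1.789]
wrist_force: [0.5, 0.2, -0.1]
width: 0.094
time: 4.8
tool_pos: [0.4165, 0.2827, 0.0058]
ee_rot: [-3.141, 0.0, -1.79]
wrist_force: [-0.1, 0.1, 0.2]
width: 0.0576
time: 5.1
tool_pos: [0.4163, 0.2825, 0.0054]
ee_rot: [3.142, 0.0, -1.79]
wrist_force: [0.3, -0.8, -0.2]
width: 0.0335
```

```bash
python3 -m jog '[[[0,0,0],[0,0,0],1],[[0,0,0],[0,0,0],1],[[0,0,0],[0,0,0],1],[[0,0,0],[0,0,0],1],[[0,0,0],[0,0,0],1]]'
python3 -m jog '[[[0,0,0],[0,0,-15],1],[[0,0,0],[0,0,-45],1],[[0,0,0],[0,0,-85],1],[[0,0,0],[0,0,-125],1],[[0,0,0],[0,0,-155],1]]'
python3 -m jog '[[[0,0,0],[0,0,0],1],[[0,0,0],[0,0,0],1]]'
python3 - <<'E'
from h import *
for n,(x,y,w,h) in dict(top=(130,90,200,150),side=(150,100,260,195)).items():
    p,d=eyes.snapshot(n); np.savez(n+"1.npz",p=p,d=d)
    k=4 if n=="top" else 3
    crop(n,p,x,y,w,h,k,f"pics/{n}1.png")
print(robot.get_obs()['time'])
E
```

```text
time: 5.6
tool_pos: [0.4164, 0.2829, 0.0055]
ee_rot: [-3.141, 0.001, -1.79]
wrist_force: [-0.0, 1.3, -1.8]
width: 0.0081
time: 6.1
tool_pos: [0.4162, 0.2822, 0.162]
ee_rot: [-3.141, -0.0, -1.79]
wrist_force: [0.3, 1.0, -3.2]
width: 0.0079
time: 6.3
tool_pos: [0.4157, 0.2821, 0.1591]
ee_rot: [3.14, -0.001, -1.79]
wrist_force: [-1.0, -0.2, -5.1]
width: 0.0076
6.4
```

View pics/top1.png

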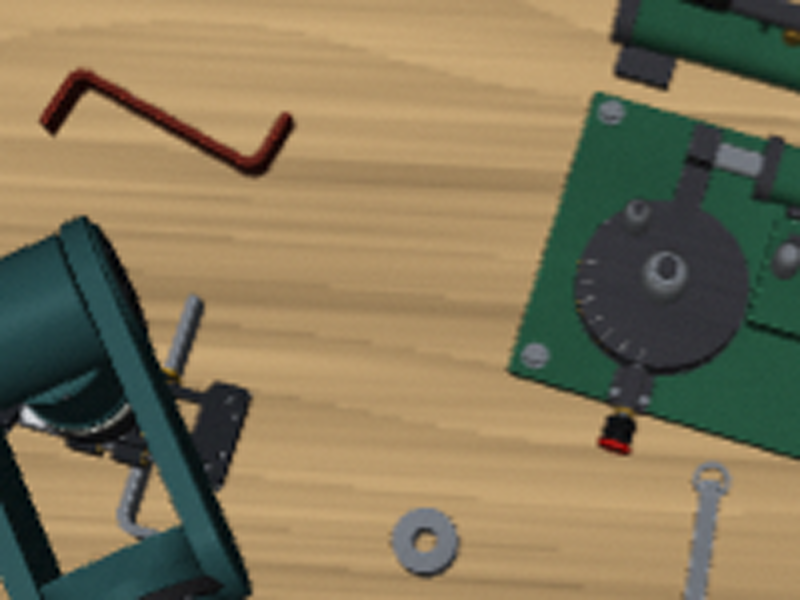

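The bar is held cleanly: straight end at (195,297), bent corner at (122,518), bystanders undisturbed. Next I measure where it sits in the hand.

Run:
```python
from h import *
o=robot.get_obs();z=o['tool_pos'][2];t=np.load("top1.npz");p,d=t["p"],t["d"]
v,u=np.mgrid[0:384,0:512]
W=deproj("top",np.c_[u.ravel(),v.ravel()],d.ravel()).reshape(384,512,3)
th=o['ee_rot'][2]+np.pi/2; e=np.array([np.cos(th),np.sin(th)]);n=np.array([-e[1],e[0]])
hs=cv2.cvtColor(p,cv2.COLOR_RGB2HSV)
print("z",z,"yaw",np.degrees(th))
def st(m,tag):
    P=plane("top",np.c_[u[m],v[m]],z-.0055+.030)[:,:2]-o['tool_pos'][:2]
    print(tag,m.sum(),"zmax",W[m][:,2].max(),"along",(P@e).min()*1e3,(P@e).max()*1e3,"across",(P@n).min()*1e3,(P@n).mean()*1e3,(P@n).max()*1e3)
b=(W[...,2]>z-.02)&(W[...,2]<z+.035)&(hs[...,1]<70)&(hs[...,2]>60)
m=b.copy();m[:162]=0;m[182:]=0;m[:,:172]=0;m[:,184:]=0;st(m,"straight")
m=b.copy();m[209:]=b[209:];m[:208]=0;m[226:]=0;m[:,:158]=0;m[:,170:]=0;st(m,"bent")
```

```text
z 0.15703596127926603 yaw -12.548853637933066
straight 63 zmax 0.18972721051995523 along 53.15283826116763 108.64997882735118 across -11.074886548080237 -1.99613206476047 3.451467871671949
bent 71 zmax 0.18995969255774647 along -75.78191076148096 -29.963258179065864 across -27.831547048886915 -6.668127661480848 2.9864144763151708
```

View pics/side1.png

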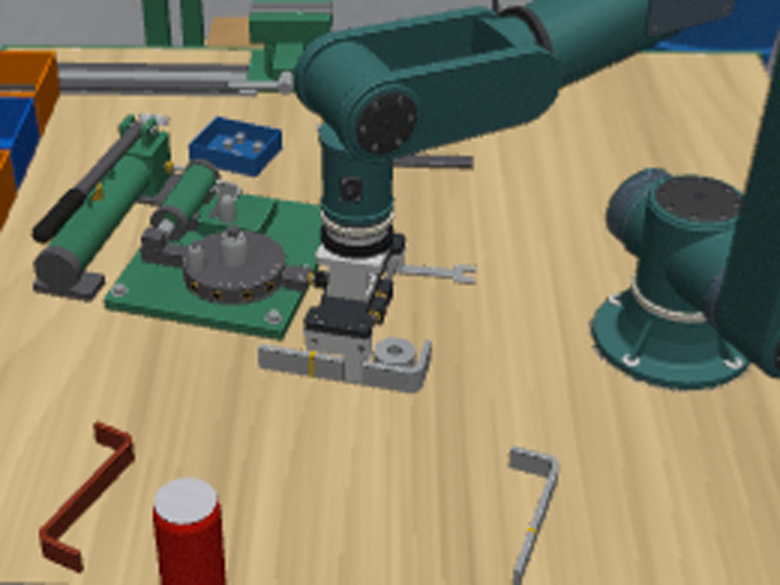

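```bash
python3 -m jog '[[[0,0,0],[26,-18,-1],1],[[0,0,0],[52,-37,-2],1],[[0,0,0],[79,-56,-3],1],[[0,0,0],[105,-74,-4],1],[[0,0,0],[131,-93,-5],1]]' >/dev/null
python3 -m jog '[[[0,0,0],[26,-18,0],1],[[0,0,0],[52,-37,0],1],[[0,0,0],[79,-56,0],1],[[0,0,0],[105,-74,0],1],[[0,0,0],[131,-93,0],1]]' >/dev/null
python3 -m jog '[[[0,0,0],[26,-18,0],1],[[0,0,0],[52,-37,0],1],[[0,0,0],[79,-56,0],1],[[0,0,0],[105,-74,0],1],[[0,0,0],[131,-92,0],1]]'
python3 -m jog '[[[0,0,-6],[0,0,0],1],[[0,0,-12],[0,0,0],1],[[0,0,-18],[0,0,0],1],[[0,0,-24],[0,0,0],1],[[0,0,-30],[0,0,0],1]]' >/dev/null
python3 -m jog '[[[0,0,-6],[0,0,0],1],[[0,0,-12],[0,0,0],1],[[0,0,-18],[0,0,0],1],[[0,0,-24],[0,0,0],1],[[0,0,-30],[0,0,0],1]]' >/dev/null
python3 -m jog '[[[0,0,-6],[0,0,0],1],[[0,0,-12],[0,0,0],1],[[0,0,-18],[0,0,0],1],[[0,0,-24],[0,0,0],1],[[0,0,-29.1],[0,0,0],1]]'
python3 -m jog '[[[0,0,0],[0,0,0],1],[[0,0,0],[0,0,0],1],[[0,0,0],[0,0,0],1]]'
python3 - <<'E'
from h import *
for n,(x,y,w,h,k) in dict(top=(240,90,150,130,4),side=(150,110,160,110,4)).items():
    p,d=eyes.snapshot(n); np.savez(n+"2.npz",p=p,d=d)
    crop(n,p,x,y,w,h,k,f"pics/{n}2.png")
a=cv2.imread("pics/top2.png");b=cv2.imread("pics/side2.png")
print(a.shape,b.shape)
E
```

```text
time: 7.9
tool_pos: [0.6011, -0.1622, 0.1615]
ee_rot: [3.135, 0.001, -1.79]
wrist_force: [0.7, 0.3, -3.2]
width: 0.0081
time: 9.4
tool_pos: [0.6007, -0.1609, 0.1614]
ee_rot: [-3.141, 0.007, -0.231]
wrist_force: [0.2, 0.1, -3.8]
width: 0.0081
time: 9.7
tool_pos: [0.6018, -0.1613, 0.164]
ee_rot: [-3.141, 0.002, -0.236]
wrist_force: [0.1, 0.3, -4.0]
width: 0.0077
(520, 600, 3) (440, 640, 3)
```

View pics/top2.png

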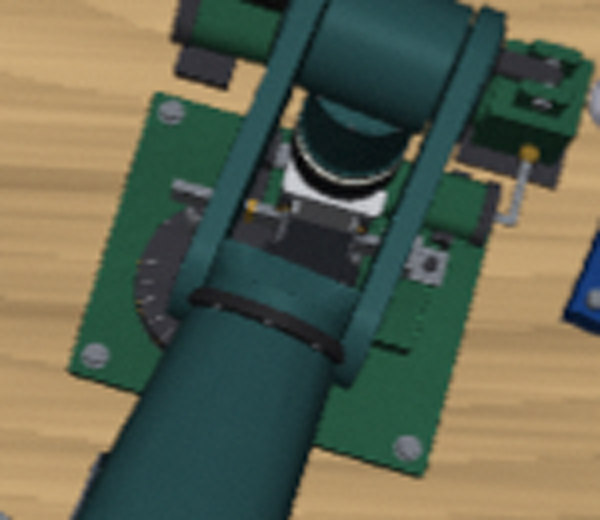

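Only the straight end shows in the top view, at (190,190), because the arm hides the rest. I'll lower to just above the posts and judge from the side view.

```bash
python3 -m jog '[[[0,0,0],[0,0,20],1],[[0,0,0],[0,0,40],1],[[0,0,0],[0,0,55],1],[[0,0,0],[0,0,64],1],[[0,0,0],[0,0,64],1]]'
python3 -m jog '[[[0,0,0],[0,0,0],1],[[0,0,0],[0,0,0],1]]'
python3 - <<'E'
from h import *
ps=[]
for n,(x,y,w,h,k) in dict(top=(262,110,100,74,6),side=(185,145,100,74,8)).items():
    p,d=eyes.snapshot(n); np.savez(n+"3.npz",p=p,d=d)
    crop(n,p,x,y,w,h,k,f"pics/{n}3.png")
E
```

```text
time: 10.3
tool_pos: [0.6013, -0.1611, 0.0995]
ee_rot: [-3.141, 0.004, -0.235]
wrist_force: [-1.4, -0.1, -5.0]
width: 0.008
time: 10.5
tool_pos: [0.6032, -0.1617, 0.1029]
ee_rot: [3.141, -0.003, -0.235]
wrist_force: [-0.4, -0.3, -4.1]
width: 0.0077
```

View pics/side3.png

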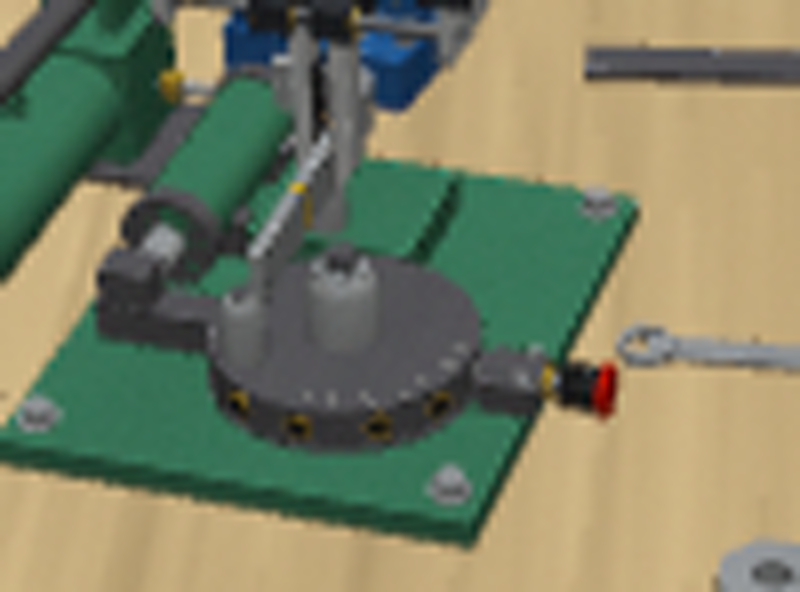

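The side crop shows the bar's straight end at about (262,250), just behind and above the gap between the roller top (242,297) and the former nut (342,258). I'll put numbers on it with this one camera.

Run:
```python
from h import *
f=lambda u,v:np.array([u,v])/8+[185,145]-.4
q=np.load("bender.npy");c,s=np.cos(q[2]),np.sin(q[2])
def B(P): D=np.atleast_2d(P)[:,:2]-q[:2]; return (np.c_[c*D[:,0]+s*D[:,1],-s*D[:,0]+c*D[:,1]]*1e3).round(1).tolist()
for n,uv,z in [("nut",(342,258),.096),("former rim mid",(343,272),.084),("roller",(242,297),.084),("end top mid",(261,250),.126),("mark top (bar)",(298,188),.126),("endR",(272,257),.126),("endL",(250,245),.126)]:
    P=plane("side",f(*uv),z)[0]; print(n,P.round(4),"bender",B(P))
o=robot.get_obs();print(o['tool_pos'],B(o['tool_pos']))
t=np.load("top3.npz");p=t["p"]
m=np.zeros((384,512),bool);m[110:175,262:300]=1
crop("top",p,262,110,100,74,6,"pics/top3.png")
```

```text
nut [ 0.5923 -0.091   0.096 ] bender [[-0.6, 11.2]]
former rim mid [ 0.5928 -0.0959  0.084 ] bender [[1.1, 6.6]]
roller [ 0.6424 -0.0718  0.084 ] bender [[43.7, 41.5]]
end top mid [ 0.6278 -0.0527  0.126 ] bender [[25.0, 56.7]]
mark top (bar) [ 0.6153 -0.1101  0.126 ] bender [[26.2, -2.0]]
endR [ 0.6215 -0.0466  0.126 ] bender [[17.6, 61.1]]
endL [ 0.6338 -0.057   0.126 ] bender [[31.9, 53.9]]
[ 0.60305573 -0.16168886  0.10282725] [[26.3, -55.1]]
```

View pics/top3.png

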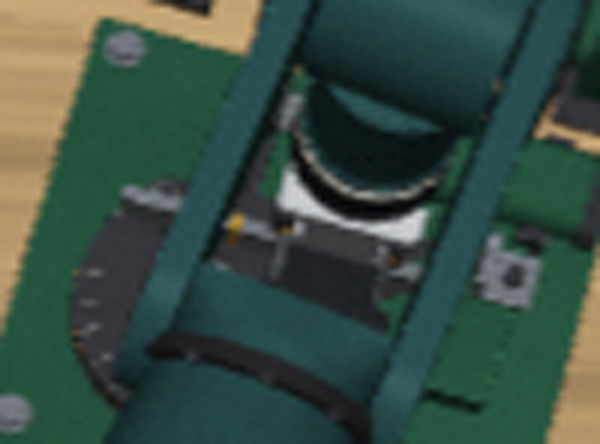

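From the side camera alone, the bar is at bender x ≈ 25–26, with former ≈ 0 and roller ≈ 43.5, so it is lined up. Its end is at y ≈ 51, which leaves about 7 mm to the gauge. Lowering with force checks.

```bash
python3 -m jog '[[[0,0,0],[0,0,6],1],[[0,0,0],[0,0,12],1],[[0,0,0],[0,0,16],1],[[0,0,0],[0,0,20],1],[[0,0,0],[0,0,20],1]]'
python3 -m jog '[[[0,0,0],[0,0,3],1],[[0,0,0],[0,0,6],1],[[0,0,0],[0,0,9],1],[[0,0,0],[0,0,12],1],[[0,0,0],[0,0,12],1]]'
```

```text
time: 11.1
tool_pos: [0.6026, -0.1615, 0.0806]
ee_rot: [-3.141, -0.0, -0.235]
wrist_force: [1.4, -0.1, -5.0]
width: 0.0077
time: 11.6
tool_pos: [0.6027, -0.1615, 0.0692]
ee_rot: [-3.141, -0.001, -0.235]
wrist_force: [3.3, -0.3, -4.9]
width: 0.0077
```

```bash
python3 -m jog '[[[0,0,0],[1,0,3],1],[[0,0,0],[1,0,6],1],[[0,0,0],[1,0,9],1],[[0,0,0],[1,0,12],1],[[0,0,0],[1,0,12],1]]'
python3 -m jog '[[[0,0,0],[0,0,1],1],[[0,0,0],[0,0,2],1],[[0,0,0],[0,0,3],1],[[0,0,0],[0,0,4],1],[[0,0,0],[0,0,4],1]]'
```

```text
time: 12.1
tool_pos: [0.603, -0.1616, 0.0566]
ee_rot: [-3.141, 0.001, -0.235]
wrist_force: [1.4, -0.1, -4.3]
width: 0.0081
time: 12.6
tool_pos: [0.6031, -0.1616, 0.0532]
ee_rot: [-3.141, 0.0, -0.235]
wrist_force: [0.1, -0.4, -3.9]
width: 0.0081
```

```bash
python3 -m jog '[[[0,0,0],[0,0,0.5],1],[[0,0,0],[0,0,1],1],[[0,0,0],[0,0,1],1],[[0,0,0],[0,0,1],1]]'
python3 -m jog '[[[0,0,0],[0,0,0.5],1],[[0,0,0],[0,0,1],1],[[0,0,0],[0,0,1],1],[[0,0,0],[0,0,1],1]]'
```

```text
time: 13.0
tool_pos: [0.6032, -0.1616, 0.0524]
ee_rot: [-3.142, 0.0, -0.235]
wrist_force: [-0.0, -0.1, -4.4]
width: 0.0078
time: 13.4
tool_pos: [0.6033, -0.1617, 0.0516]
ee_rot: [-3.142, -0.0, -0.235]
wrist_force: [-0.5, -0.5, -3.8]
width: 0.008
```

```bash
python3 -m jog '[[[0,0,0],[0,1,0],1],[[0,0,0],[0,2,0],1],[[0,0,0],[0,3,0],1],[[0,0,0],[0,4,0],1],[[0,0,0],[0,4,0],1]]'
python3 -m jog '[[[0,0,0],[0,0.5,0],1],[[0,0,0],[0,1,0],1],[[0,0,0],[0,1.5,0],1],[[0,0,0],[0,1.5,0],1]]'
python3 -m jog '[[[0,0,0],[0,0.5,0],1],[[0,0,0],[0,1,0],1],[[0,0,0],[0,1,0],1]]'
```

```text
time: 13.9
tool_pos: [0.6024, -0.1658, 0.0516]
ee_rot: [3.141, -0.0, -0.235]
wrist_force: [-0.8, 0.2, -2.3]
width: 0.0079
time: 14.3
tool_pos: [0.6021, -0.1671, 0.0516]
ee_rot: [-3.142, -0.0, -0.235]
wrist_force: [0.7, -0.6, -2.4]
width: 0.0078
time: 14.6
tool_pos: [0.6018, -0.168, 0.0516]
ee_rot: [-3.142, -0.0, -0.235]
wrist_force: [-0.0, -0.5, -2.8]
width: 0.0081
```

```bash
python3 -m jog '[[[0,0,0],[0,0.5,0],1],[[0,0,0],[0,1,0],1],[[0,0,0],[0,1,0],1]]'|egrep 'force|pos'
python3 -m jog '[[[0,0,0],[0,0.5,0],1],[[0,0,0],[0,0.8,0],1],[[0,0,0],[0,0.8,0],1]]'|egrep 'force|pos'
```

```text
tool_pos: [0.6016, -0.169, 0.0515]
wrist_force: [0.2, -0.3, -2.9]
tool_pos: [0.6014, -0.1698, 0.0515]
wrist_force: [-0.1, -0.0, -1.2]
```

```bash
python3 -m jog '[[[0,0,0],[0,0.5,0],1],[[0,0,0],[0,0.8,0],1],[[0,0,0],[0,0.8,0],1]]'|egrep 'force|pos'
```

```text
tool_pos: [0.6012, -0.1705, 0.0516]
wrist_force: [-0.5, 1.3, -2.1]
```

```bash
python3 -m jog '[[[0,0,0],[0,0.3,0],1],[[0,0,0],[0,0.5,0],1],[[0,0,0],[0,0.5,0],1]]'|egrep 'force|pos'
```

```text
tool_pos: [0.6011, -0.171, 0.0515]
wrist_force: [0.0, 1.1, -1.2]
```

```bash
python3 -m jog '[[[0,0,0],[0,0.3,0],1],[[0,0,0],[0,0.5,0],1],[[0,0,0],[0,0.5,0],1]]'|egrep 'force|pos'
```

```text
tool_pos: [0.601, -0.1715, 0.0516]
wrist_force: [-0.5, 1.0, -1.0]
```

```bash
python3 -m jog '[[[0,0,0],[0,0.4,0],1],[[0,0,0],[0,0.7,0],1],[[0,0,0],[0,0.7,0],1]]'|egrep 'force|pos'
```

```text
tool_pos: [0.6009, -0.1721, 0.0516]
wrist_force: [0.7, 1.7, -0.2]
```

```bash
python3 -m jog '[[[0,0,0],[0,0.4,0],1],[[0,0,0],[0,0.7,0],1],[[0,0,0],[0,0.7,0],1]]'|egrep 'force|pos'
```

```text
tool_pos: [0.6008, -0.1721, 0.0516]
wrist_force: [1.6, 5.0, -0.9]
```

```bash
python3 -m jog '[[[0,0,0],[0,0.2,0.4],1],[[0,0,0],[0,0.2,0.7],1],[[0,0,0],[0,0.2,0.7],1]]'
python3 -m jog '[[[0,0,0],[0,0,0],0.7],[[0,0,0],[0,0,0],0.4],[[0,0,0],[0,0,0],0.2],[[0,0,0],[0,0,0],0.1],[[0,0,0],[0,0,0],0]]'
python3 -m jog '[[[0,0,0],[0,0,0],0],[[0,0,0],[0,0,0],0]]'
python3 - <<'E'
from h import *
p,d=eyes.snapshot("side"); np.savez("side4.npz",p=p,d=d); crop("side",p,185,145,100,74,8,"pics/side4.png")
E
```

```text
time: 17.0
tool_pos: [0.6008, -0.1721, 0.0515]
ee_rot: [-3.14, -0.0, -0.234]
wrist_force: [-1.0, 5.0, 2.4]
width: 0.0077
time: 17.5
tool_pos: [0.6005, -0.1734, 0.0507]
ee_rot: [3.141, 0.0, -0.235]
wrist_force: [-0.4, 0.4, 0.3]
width: 0.0427
time: 17.7
tool_pos: [0.6005, -0.1731, 0.0507]
ee_rot: [3.142, 0.0, -0.235]
wrist_force: [0.0, -0.2, -0.1]
width: 0.0467
```

View pics/side4.png

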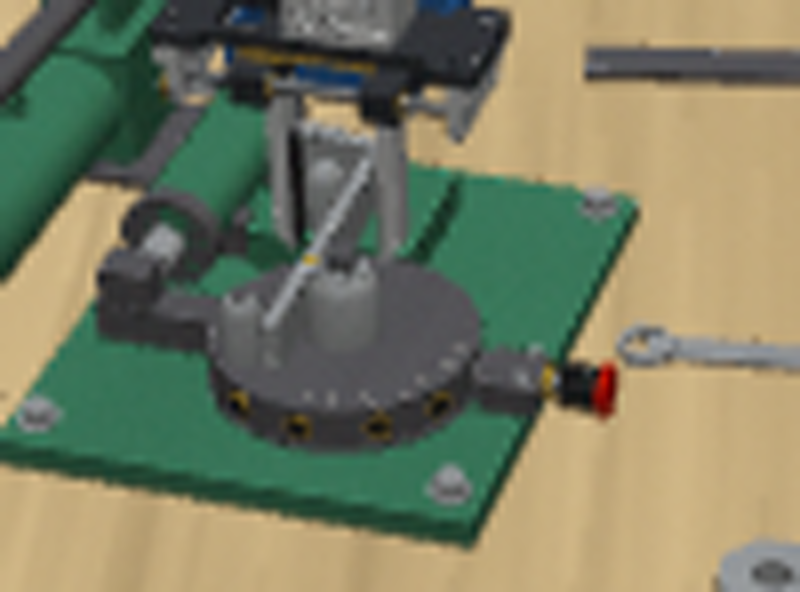

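The bar has dropped fully into the lane with its end between former and roller (272,320) and lies straight along it. The fingers are open and clear of it, with forces ≈ 0. Now retreat and go above the knob.

```bash
python3 -m jog '[[[0,0,0],[0,0,-8],0],[[0,0,0],[0,0,-25],0],[[0,0,0],[0,0,-60],0],[[0,0,0],[0,0,-100],0],[[0,0,0],[0,0,-130],0]]'
python3 -m jog '[[[0,0,0],[-31,-13,0],0],[[0,0,0],[-63,-27,0],0],[[0,0,0],[-95,-40,0],0],[[0,0,0],[-126,-54,0],0],[[0,0,0],[-157,-67,0],0]]'
python3 -m jog '[[[0,0,6],[0,0,0],0],[[0,0,12],[0,0,0],0],[[0,0,18],[0,0,0],0],[[0,0,24],[0,0,0],0],[[0,0,30],[0,0,0],0]]' >/dev/null
python3 -m jog '[[[0,0,6],[0,0,0],0],[[0,0,12],[0,0,0],0],[[0,0,18],[0,0,0],0],[[0,0,24],[0,0,0],0],[[0,0,30],[0,0,0],0]]' >/dev/null
python3 -m jog '[[[0,0,6],[0,0,0],0],[[0,0,12],[0,0,0],0],[[0,0,18],[0,0,0],0],[[0,0,24],[0,0,0],0],[[0,0,30],[0,0,0],0]]'
python3 -m jog '[[[0,0,0],[0,0,0],0],[[0,0,0],[0,0,0],0]]'
python3 - <<'E'
from h import *
for n in("side","top"):
    p,d=eyes.snapshot(n); np.savez(n+"5.npz",p=p,d=d)
crop("top",p,250,100,135,100,5,"pics/top5.png")
q=np.load("bender.npy");c,s=np.cos(q[2]),np.sin(q[2])
D=robot.get_obs()['tool_pos'][:2]-q[:2]; print("tcp bender",c*D[0]+s*D[1],-s*D[0]+c*D[1])
E
```

```text
time: 18.25
tool_pos: [0.6012, -0.1732, 0.1843]
ee_rot: [3.141, -0.003, -0.234]
wrist_force: [1.5, 0.0, 0.3]
width: 0.0469
time: 18.75
tool_pos: [0.4624, -0.0706, 0.1815]
ee_rot: [-3.141, -0.001, -0.235]
wrist_force: [1.0, 0.8, 0.1]
width: 0.0472
time: 20.25
tool_pos: [0.4635, -0.0714, 0.1816]
ee_rot: [-3.14, 0.0, -1.81]
wrist_force: [-0.0, -0.5, 0.2]
width: 0.0467
time: 20.45
tool_pos: [0.4635, -0.0714, 0.1813]
ee_rot: [-3.141, 0.0, -1.803]
wrist_force: [-0.4, -0.6, 0.1]
width: 0.0469
tcp bender -0.1304436175024058 0.000376199421695228
```

View pics/top5.png

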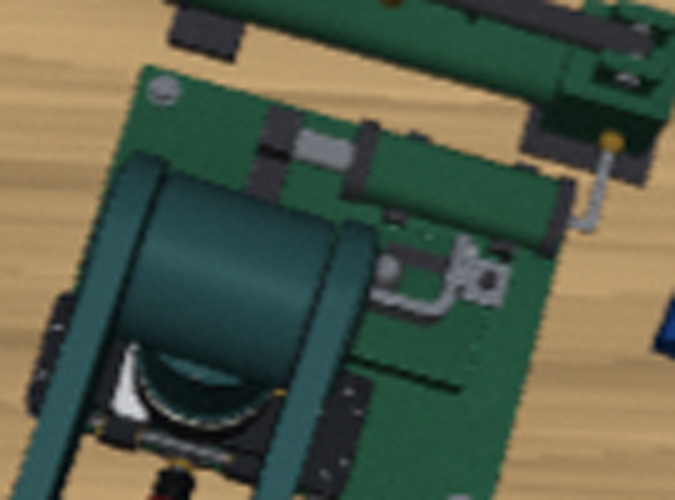

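In the top view the bent leg (465,255) lies flat against the gauge bracket (490,280). The gripper sits over the knob (175,480), so I'll descend over it.

```bash
python3 -m jog '[[[0,0,0],[0,0,40],0],[[0,0,0],[0,0,80],0],[[0,0,0],[0,0,110],0],[[0,0,0],[0,0,125],0],[[0,0,0],[0,0,125],0]]'
python3 -m jog '[[[0,0,0],[0,0,10],0],[[0,0,0],[0,0,20],0],[[0,0,0],[0,0,30],0],[[0,0,0],[0,0,41],0],[[0,0,0],[0,0,41],0]]'
python3 - <<'E'
from h import *
p,d=eyes.snapshot("side"); np.savez("side6.npz",p=p,d=d); crop("side",p,200,145,100,74,8,"pics/side6.png")
E
```

```text
time: 21.05
tool_pos: [0.4611, -0.0707, 0.0529]
ee_rot: [3.135, 0.0, -1.804]
wrist_force: [0.0, -0.1, 0.0]
width: 0.0469
time: 21.55
tool_pos: [0.462, -0.071, 0.0129]
ee_rot: [3.138, 0.0, -1.805]
wrist_force: [0.6, 1.1, 0.9]
width: 0.0469
```

View pics/side6.png

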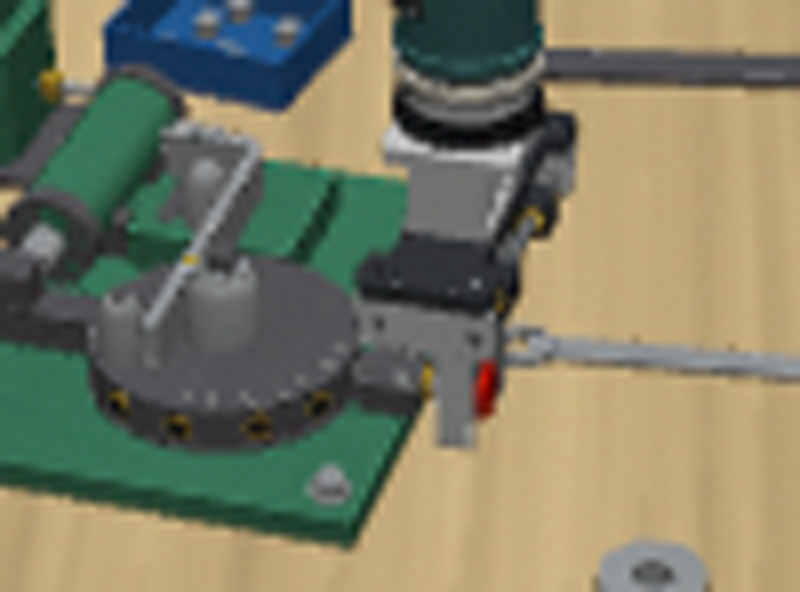

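The fingers straddle the black part of the knob, just inboard of the red rim (485,390), and the bar is still seated. Closing.

```bash
python3 -m jog '[[[0,0,0],[0,0,0],0.5],[[0,0,0],[0,0,0],1],[[0,0,0],[0,0,0],1],[[0,0,0],[0,0,0],1],[[0,0,0],[0,0,0],1]]'
python3 -m jog '[[[0,0,0],[0,0,0],1],[[0,0,0],[0,0,0],1],[[0,0,0],[0,0,0],1]]'
python3 -m jog '[[[0,0,0],[0,1,0],1],[[0,0,0],[0,2,0],1],[[0,0,0],[0,4,0],1],[[0,0,0],[0,6,0],1],[[0,0,0],[0,6,0],1]]'
```

```text
time: 22.1
tool_pos: [0.4648, -0.0697, 0.0154]
ee_rot: [-3.139, 0.004, -1.806]
wrist_force: [3.4, -1.0, -0.7]
width: 0.0228
time: 22.4
tool_pos: [0.4656, -0.07, 0.0153]
ee_rot: [-3.137, 0.004, -1.806]
wrist_force: [5.4, 3.9, -2.8]
width: 0.0233
time: 22.9
tool_pos: [0.4613, -0.0689, 0.0154]
ee_rot: [-3.133, 0.004, -1.806]
wrist_force: [9.1, 3.2, -6.0]
width: 0.0237
```

```bash
python3 -m jog '[[[0,0,0],[0,2,0],1],[[0,0,0],[0,4,0],1],[[0,0,0],[0,6,0],1],[[0,0,0],[0,8,0],1],[[0,0,0],[0,8,0],1]]'
python3 -m jog '[[[0,0,0],[0,1,0],1],[[0,0,0],[0,2,0],1],[[0,0,0],[0,3,0],1],[[0,0,0],[0,3,0],1]]'
```

```text
time: 23.4
tool_pos: [0.4547, -0.0673, 0.0154]
ee_rot: [-3.13, 0.004, -1.806]
wrist_force: [11.7, 2.9, -8.8]
width: 0.023
time: 23.8
tool_pos: [0.4524, -0.0667, 0.0155]
ee_rot: [-3.129, 0.005, -1.806]
wrist_force: [14.7, 2.7, -10.3]
width: 0.0234
```

```bash
python3 -m jog '[[[0,0,0],[0,1,0],1],[[0,0,0],[0,2,0],1],[[0,0,0],[0,3,0],1],[[0,0,0],[0,3,0],1]]'
python3 -m jog '[[[0,0,0],[0,0.5,0],1],[[0,0,0],[0,1,0],1],[[0,0,0],[0,1,0],1],[[0,0,0],[0,1,0],1]]'
```

```text
time: 24.2
tool_pos: [0.4502, -0.0662, 0.0155]
ee_rot: [-3.127, 0.005, -1.806]
wrist_force: [15.9, 3.0, -13.4]
width: 0.0232
time: 24.6
tool_pos: [0.4502, -0.0662, 0.0155]
ee_rot: [-3.125, 0.005, -1.806]
wrist_force: [18.9, 2.5, -13.9]
width: 0.0233
```

The knob stopped after about 16 mm with the force rising, so it is at its stop. My picture allowance is spent, so I'll check numerically that the rim shifted and the bar did not.

Run:
```python
from h import *
p,d=eyes.snapshot("side");a=np.load("side6.npz");pt,_=eyes.snapshot("top");at=np.load("top5.npz")["p"]
q=np.load("bender.npy");c,s=np.cos(q[2]),np.sin(q[2])
def rim(p):
    h=cv2.cvtColor(p,cv2.COLOR_RGB2HSV);m=(h[...,1]>150)&((h[...,0]<8)|(h[...,0]>172))&(h[...,2]>60)
    v,u=np.nonzero(m[180:215,240:285]); return np.array([u.mean()+240,v.mean()+180]),len(u)
for im in(a["p"],p):
    r,n=rim(im);P=plane("side",r,.034)[0];D=P[:2]-q[:2];print(r,n,"rim bender x mm",(c*D[0]+s*D[1])*1e3)
reg=(slice(155,195),slice(208,242))
dif=cv2.absdiff(a["p"],p)[reg].max(2);print("bar/disc change side: mean",dif.mean(),"n>40",(dif>40).sum())
dif=cv2.absdiff(at,pt)[145:168,325:355].max(2);print("bent leg/gauge change top:",dif.mean(),(dif>40).sum())
o=robot.get_obs();print(o['time'],o['tool_pos'],o['wrist_force'],o['width'])
```

```text
[260.46153846 192.76923077] 13 rim bender x mm -138.44245981451076
[264.         193.73333333] 15 rim bender x mm -154.30842942790403
bar/disc change side: mean 1.7345588235294118 n>40 0
bent leg/gauge change top: 2.3420289855072465 0
24.7 [ 0.45017031 -0.06614832  0.01549311] [ 18.2591152    1.83486657 -14.64623804] 0.023287050562275497
```

```bash
python3 -c "
from bench import close_job;print(close_job())"
```

```text
the job is handed in; nothing more can be done
None
```

The bar is in the bender for its second bend, and I handed the job in still gripping the knob with the plunger fully back. The run took 24.7 s of the 64 s, and the hand-in reported no verdict.

**Bar:** I picked the farther L-shaped bar, turned it about 89° and lowered it between the former and the roller. I then pushed it back until it met about 5 N at the gauge and let go. The top view showed the bent leg flat against the gauge, and the side view showed the straight end between former and roller.

**Plunger:** the knob's red rim moved 15.9 mm between pictures and the arm about 16 mm before it stopped. The wrist force was about 18 N along the pull at the end, with the fingers still closed on the knob (23 mm opening).

**Last checks:** the bar, disc and gauge areas did not change between the pictures before and after the pull.

**What disagreed or was not checked:**
- The first camera estimate put the gauge about 3 mm nearer than where contact came, so I went by the contact force.
- At the end there was an unexplained downward force of about 14 N on the wrist.
- Bystanders were judged only from the views along the way, with no final measurement of each one.
- My 12 picture views were used up before the pull, so the last check was by numbers only.

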